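# Tuck an X-ray film carrier under the viewer's clip and hold it flat

## Task

Pick up the film carrier that lies on the worktop and tuck its bare tongue under the sprung clip of the sloping X-ray viewing panel, into the free right-hand place beside the carrier that is already clipped there: square to the clip and pushed fully home against the stop. Do not pry the clip up: ease the tongue in at a shallow angle so that the clip rises only a few millimetres and the other carrier stays put, and knock nothing else about. Finish while still gripping the carrier and pressing it flat against the panel with a light, steady push (about 8 N), as for a photograph: do not let go.

Things in the scene. Friction and masses are not known exactly. Their poses are not given: they have to be found in the camera images.
- carrier_center (a point): Centre of the film carrier to pick up, 5 mm above its underside; axes: x to the tongue end, y left, z up. Grey plastic plate 110 mm long (x), 56 wide (y), 4 thick, about 60 g, with two dark X-ray films. Rails along both long sides, x = -55 to +12 mm, stand 10 mm above the underside; grip across them (56 mm), best at x = -22 mm. Starts flat on the worktop, films up, right of the viewer.
- carrier: The same carrier; origin at the centre of its underside, axes as above. The bare 4 mm plate from x = +12 to +55 mm is its tongue; its last 10 mm are bevelled on top, from 4 down to 2 mm. Home against the stop, its centre is at x = +6 mm of the viewer face.
- carrier_nose (a point): Middle of the end of the carrier's tongue, 2 mm above the underside (55 mm from the centre).
- carrier_tail (a point): Middle of the carrier's other end, 2 mm above the underside.
- viewer_face: Surface of the X-ray viewer, a fixed white light panel 170 mm (up the slope) by 230 mm, sloping up 10 degrees away from the robot. Origin: middle of the surface, 33 mm above the worktop; x up the slope, y left, z out of the surface. Low edge at x = -85 mm. Under the clip a 6 mm high stop faces down the slope at x = +61 mm. Free place: right half, carrier centre at y = -52 mm (-35 to -75 will do).
- clip_edge (a point): Middle of the underside of the clip's rubber bead (200 mm long across the panel, 6 mm thick, at face x = +35 mm), 4 mm above the panel at rest, so a flat 4 mm tongue just passes under it. Down-slope of it a flared steel lip turns up: its edge is at face x = 23 mm, underside about 13 mm above the panel. The clip stands at most 17 mm above the panel.
- film_clip (a joint): Angle of the clip, rad: about 0 at rest on the held carrier, growing as it is lifted. Its hinge is 40 mm up the slope from the bead, so 0.1 rad lifts the bead by 4 mm. A light spring presses the bead down with 1.5 to 2 N.
- held_carrier_center (a point): Centre of the second, identical carrier, already clipped in the left half of the panel (loose, held only by the clip); leave it where it is.
- cement_pot: Bystander: white pot with a green screw cap, 47 mm wide, 40 mm high; origin at the centre of its underside. Leave alone.
- dropper_0: Bystander: small white dropper bottle, 29 mm wide, 62 mm high; origin at the centre of its underside. Leave alone.
- dappen_dish: Bystander: small glass dish, 33 mm wide, 24 mm high; origin at the centre of its underside. Leave alone.
- brown_jar: Bystander: small amber jar with a black cap, 44 mm wide, 52 mm high; origin at the centre of its underside. Leave alone.
- mirror_0: Bystander: dental mirror lying flat, 154 mm long; origin at the centre of its underside. Leave alone.

How it is judged:
On the way, in this order (a step that is already met when the one before it is completed fails the run):
1. the carrier is gripped and lifted clear of the worktop (height (world z) of carrier_center above 0.03 m and contact force between the fingers and carrier above 1 N), for 0.1 s.
2. the tongue's end is under the clip's bead, in the free place (x of carrier_nose in the frame of viewer_face above 0.04 m and z of carrier_nose in the frame of viewer_face between 0 and 0.005 m and y of carrier_center in the frame of viewer_face between -0.082 and -0.03 m), for 0.1 s.
At the end, for the whole second after the job is handed in: Tongue under the clip, its end within 7 mm of the stop, 30 to 82 mm right of the middle, square within 5 degrees, both ends flat within 2.5 mm; clip below 0.05 rad; gripped (over 2 N) and pressed on the panel (over 3.5 N), still; held carrier within 5 mm of its start (x of carrier_nose in the frame of viewer_face above 0.054 m and z of carrier_nose in the frame of viewer_face between 0 and 0.005 m and z of carrier_tail in the frame of viewer_face below 0.0045 m and y of carrier_center in the frame of viewer_face between -0.082 and -0.03 m and angle between the x axis of carrier and the x axis of viewer_face, either way round below 0.09 rad and value of joint film_clip below 0.05 rad and contact force between carrier and viewer_face above 3.5 N and contact force between the fingers and carrier above 2 N and linear speed of carrier below 0.01 m/s and distance of held_carrier_center from where it was at the start of the episode below 0.005 m); the arm keeps its last pose, push and grip.
It fails at once if the clip is pried up: its edge lifted by more than about 6 mm (value of joint film_clip above 0.15 rad).
It fails at once if the carrier already clipped is shifted (distance of held_carrier_center from where it was at the start of the episode above 0.006 m).
It fails at once if a bystander is knocked about (distance of any of cement_pot, dropper_0, dappen_dish, brown_jar, mirror_0 from where it was at the start of the episode above 0.03 m).
It also fails if it takes over 64 s, if anything falls off the work surface, if the arm or the gripper's body presses on something with over 40 N, if the wrist force passes 120 N, or if a joint passes its speed limit or range.

## Robot

A 6-joint arm with a two-finger parallel gripper is mounted at the origin on a cart in front of the work surface, level with it; the furniture and walls round the work are solid. World frame = base frame: x ahead of the robot, y to its left, z up, the work surface at z = 0. Lengths are in m, angles in rad, forces in N, time in s.
With the tool pointing down it reaches from about 0.375 to 0.975 m from the base axis. Payload 3.8 kg.
Tool frame: the origin (TCP) lies at the very end of the fingers, on their centre line; the grasp point (between the pads) lies 19 mm behind it; z points along the fingers, y is the line along which they close (so a half turn about z gives the same grasp; the last joint's range is limited). The gripper opens to 85 mm and grips with 20 to 120 N. Pads are 22 mm wide; open, the fingers measure 114 mm over their backs; the gripper's body (76 mm by 85 mm) begins 54 mm behind the grasp point. The pads swing forward as they close: fully open they stand 13 mm farther back than shut.
Start: joints at [-1.283, 0.264, 1.604, -0, 1.274, -0.037], TCP at [0.215, -0.64, 0.205] pointing down, gripper open.
Joint ranges: [-2.63, 2.63], [-0.94, 2.18], [0.31, 2.57], [-1.31, 4.45], [0, 2.66], [-2.55, 2.55]. Speed limits (rad/s): [2.57, 2.57, 3.14, 3.14, 3.14, 3.14].

## Interface

Orientations are given as a rotation vector (axis times angle).
In Python, from workcell import read_state, read_camera, calibration, finish_job gives the robot as it stands.
- The arm moves only by the tool step_arm, never from a script. Its argument "commands" is a list of rows, each an object of numbers: "fingers": the gripper's target within -1 to 1 (shut at 1, half-way at 0, fully open at -1); "dx", "dy", "dz": the shift along the tool's x, y, z in m; "roll": the turn about the tool's z in degrees. In form: [{"fingers": .., "dx": .., "dy": .., "dz": .., "roll": ..}, ...]. A call has 1 to 8 rows; each row is the pose to reach, as a shift and turn from the pose commanded when the call began, along the tool's axes at that moment; what a row does not reach only later rows make up. A row lasts 1/8 s, in which the tool goes at most 62.5 mm and 10.7 degrees, less where a joint would pass 70% of its speed; a pose out of reach is approached as far as the arm can. A call with a gripper value outside its range is refused whole. The fingers move at their own pace and stop on an object; "squeeze" is the grip in N (left out, the last holds). Time passes only in rows, so rows that repeat a pose let the fingers close. It gives the time, the measured TCP pose, the force, the opening and the grip force at its end, in the units of the state.
- read_state(): the state, without advancing time (a new reading comes with each control period).
- read_camera(name): name is "side" or "top" or "wrist"; returns (picture, depth): 420x560x3 uint8, blue, green, red; 420x560 float32, m along the optical axis (not along the pixel's ray), 0 where there is no reading.
- calibration(name): a dict with "intrinsics" (3x3 intrinsics, pixels), "k1" (the pictures are not rectified: a ray, as slopes to the right and down, at radius r is drawn at 1 + k1 r^2 times it, then the intrinsics apply), "world_to_cam" (4x4, takes a point from world to camera coordinates). Camera axes: x right, y up, looking along -z (the intrinsics and any distortion apply to the point x, -y, -z); pixel columns grow to the right and rows downward; lengths in m; the calibration is good to about 2 mm. A picture is of the moment at which its call begins: read the wrist's pose just before it. calibration takes no time and is no camera call; for the wrist camera it gives the pose at the moment of the call.
- finish_job(): hands the job in; it is judged then, once.
The state is a dict: "time": time; "q": joint angles; "joint_vel": joint speeds; "joint_torque": joint torques, N m; "tool_pos": TCP position; "tcp_rot": TCP orientation; "wrist_force": force on the tool from outside, world axes, zero at the start; "torque": the same for the moment, N m; "width": opening from 0.0 (shut) to 1.0 (fully open); "grip_force": force on a finger pad.
Only numpy, scipy, OpenCV 4.12 (cv2) and the standard library are available. Lean on these libraries where they do the work, as an engineer would, in place of code of your own. Each camera call takes 0.05 s, during which the arm holds its last target. There are 200 camera calls.

## Working session

There is one attempt and no reset: what is moved stays moved. The work goes in short steps, Python scripts to look and compute and a tool call to move; the robot and the scene stay as the last step left them, time stands still between calls to the robot, and variables do not carry over. Pictures are saved under pics/ and viewed, at most 10 in all, crops included, and the job is handed in when it is done.

Besides the shell and the picture viewer there is one more tool, called after "Request:" in YAML: its name, and indented under it one key for each argument. step_arm: Moves the arm, as the interface text tells. Its arguments: {"type":"object","properties":{"commands":{"type":"array","items":{"type":"object","properties":{"fingers":{"type":"number"},"dx":{"type":"number"},"dy":{"type":"number"},"dz":{"type":"number"},"roll":{"type":"number"}}}},"squeeze":{"type":"number"}},"required":["commands"]}

```bash
mkdir -p pics
cat > h.py <<'E'
import numpy as np, cv2
from scipy.spatial.transform import Rotation as R
from workcell import *
def pts(name,depth,cal=None):
    """world xyz for each pixel from depth"""
    c=cal or calibration(name);K=np.array(c["intrinsics"]);W=np.array(c["world_to_cam"])
    h,w=depth.shape;u,v=np.meshgrid(np.arange(w,dtype=float),np.arange(h,dtype=float))
    p=cv2.undistortPoints(np.stack([u.ravel(),v.ravel()],1)[:,None],K,np.array([c["k1"],0,0,0,0.]))[:,0]
    d=depth.ravel();P=np.stack([p[:,0]*d,-p[:,1]*d,-d],1)
    return ((P-W[:3,3])@W[:3,:3]).reshape(h,w,3)
E
python3 - <<'E'
from h import *
print(read_state())
for n in("top","side"):
    c=calibration(n);im,d=read_camera(n);cv2.imwrite(f"pics/{n}0.png",im);np.savez(f"{n}0.npz",im=im,d=d,P=pts(n,d,c))
    print(n,c["k1"],(d>0).mean(), np.linalg.inv(c["world_to_cam"])[:3,3])
E
```

```text
{'time': 0.0, 'q': array([-1.28290971e+00,  2.64752775e-01,  1.60536646e+00, -1.68520973e-05,
        1.27371474e+00, -3.69115064e-02]), 'joint_vel': array([ 0.00176559, -0.00103387, -0.00122296, -0.001316  , -0.00076747,
       -0.00066113]), 'joint_torque': array([-1.76900634e-03, -5.15110767e+01, -3.67312682e+01, -3.12482207e-04,
        1.26470852e-02, -8.30056194e-06]), 'tool_pos': array([ 0.21516497, -0.63895458,  0.20416643]), 'tcp_rot': array([-3.09806255e+00, -5.07600517e-01,  4.65415773e-04]), 'wrist_force': array([ 1.07076735,  0.31712571, -0.31049988]), 'torque': array([ 0.01488697, -0.03353673, -0.00433091]), 'grip_force': 0.0, 'width': 1.0017531037924587}
top 0.015880287190859984 0.9960501700680272 [ 0.42856736 -0.09969816  0.917702  ]
side -0.10046914745195591 0.9961309523809524 [ 0.53190522 -1.09365159  0.58426182]
```

View pics/top0.png

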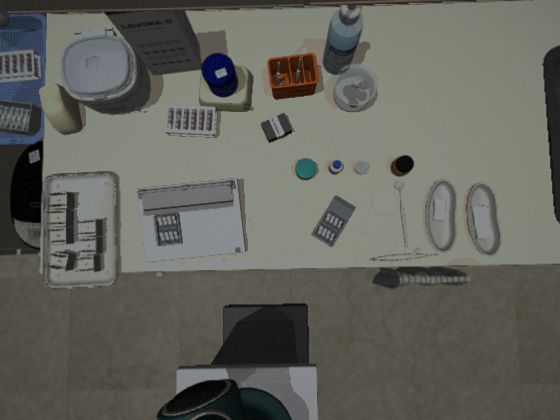

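View pics/side0.png

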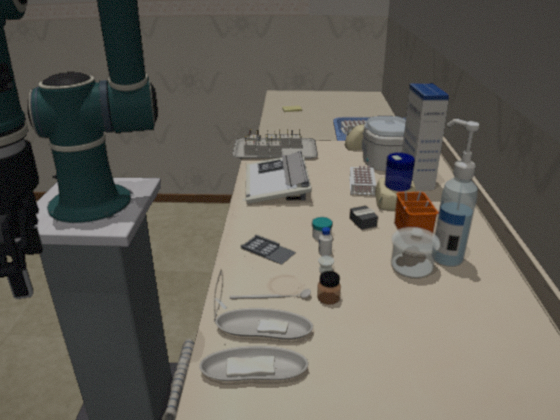

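The top view shows the carrier at about (333,220), with its tongue towards the upper right (345,203). The viewer covers (140-245, 180-260), its clip bar is along row 197, and the held carrier is at (168,228). The bystanders stand in a row at about row 167, and the mirror is near column 402.

Run:
```python
from h import *
z=np.load("top0.npz");im,d,P=z["im"],z["d"],z["P"];g=im.max(2)
print("table z",np.median(P[200:240,255:300,2]),"K",calibration("top")["intrinsics"][0])
# carrier
m=np.zeros(g.shape,np.uint8);m[185:255,305:362]=(g[185:255,305:362]<125)
m=cv2.morphologyEx(m,cv2.MORPH_CLOSE,np.ones((3,3)))
n,l,s,c=cv2.connectedComponentsWithStats(m);k=1+s[1:,4].argmax();print(s[k],c[k])
Q=P[l==k];print("z med",np.median(Q[:,2]))
r=cv2.minAreaRect((Q[:,:2]*1000).astype(np.float32));print("carrier mm",r,cv2.boxPoints(r))
# viewer face: white, fit plane
reg=P[205:250,185:235].reshape(-1,3);A=np.c_[reg[:,:2],np.ones(len(reg))]
co=np.linalg.lstsq(A,reg[:,2],rcond=None)[0];print("plane",co,"slope deg",np.degrees(np.arctan(np.hypot(*co[:2]))),"yaw",np.degrees(np.arctan2(co[1],co[0])))
# viewer footprint: points >8mm above table
mm=np.zeros(g.shape,np.uint8);mm[165:275,125:262]=(P[165:275,125:262,2]>0.012)
n,l,s,c=cv2.connectedComponentsWithStats(mm);k=1+s[1:,4].argmax();print(s[k])
Q=P[l==k];r=cv2.minAreaRect((Q[:,:2]*1000).astype(np.float32));print("viewer mm",r,cv2.boxPoints(r))
hgt=P[...,2]-(P[...,:2]@co[:2]+co[2])
for col in(150,190,225):print(col,[(v,int(P[v,col,0]*1000),int(hgt[v,col]*1000)) for v in range(178,262,4)])
o=cv2.resize(im[170:270,130:360],None,fx=3.4,fy=3.4,interpolation=cv2.INTER_CUBIC);cv2.imwrite("pics/c1.png",o)
```

```text
table z 0.00016004658910094213 K [391.72576428   0.         280.49373199]
[ 311  195   45   52 1195] [333.26527197 220.51046025]
z med 0.004889062199591119
carrier mm ((458.6211242675781, -190.5689239501953), (79.86702728271484, 173.96603393554688), 42.96031951904297) [[ 370.11856 -154.12686]
 [ 488.675   -281.4397 ]
 [ 547.12366 -227.01099]
 [ 428.56726  -99.69815]]
plane [ 0.00366842 -0.75255392  0.08994219] slope deg 36.96376037611349 yaw -89.72070658954047
[ 136  178  110   84 7521]
viewer mm ((487.70684814453125, 68.70684051513672), (167.29672241210938, 326.0014953613281), 4.69381856918335) [[ 391.00052  224.31589]
 [ 417.67752 -100.59227]
 [ 584.4132   -86.90221]
 [ 557.7362   238.00595]]
150 [(178, 587, 72), (182, 577, 74), (186, 568, 74), (190, 550, 118), (194, 542, 113), (198, 533, 114), (202, 524, 112), (206, 515, 111), (210, 506, 111), (214, 497, 110), (218, 489, 101), (222, 480, 99), (226, 471, 99), (230, 462, 96), (234, 453, 97), (238, 444, 93), (242, 435, 92), (246, 426, 91), (250, 417, 90), (254, 408, 90), (258, 399, 90)]
190 [(178, 585, 0), (182, 575, 3), (186, 556, 53), (190, 548, 50), (194, 539, 47), (198, 531, 46), (202, 522, 43), (206, 513, 43), (210, 504, 45), (214, 496, 31), (218, 487, 33), (222, 478, 29), (226, 469, 28), (230, 460, 27), (234, 451, 25), (238, 442, 24), (242, 433, 24), (246, 424, 20), (250, 415, 18), (254, 406, 20), (258, 396, 5)]
225 [(178, 583, -60), (182, 563, -4), (186, 555, -8), (190, 547, -11), (194, 538, -12), (198, 529, -16), (202, 520, -15), (206, 511, -14), (210, 503, -25), (214, 495, -30), (218, 486, -29), (222, 477, -31), (226, 468, -32), (230, 459, -31), (234, 450, -34), (238, 441, -37), (242, 432, -37), (246, 422, -37), (250, 413, -42), (254, 404, -56), (258, 394, -57)]
```

View pics/c1.png

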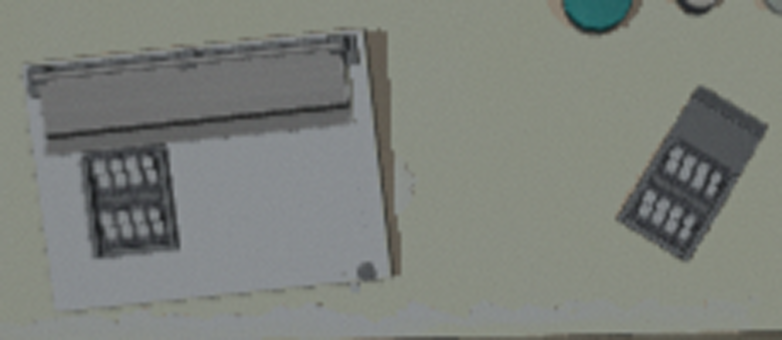

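The crop shows the viewer turned about +5° and its right half clear. The tongue points up and to the right, so the carrier is yawed about -30°. Pixels with zero depth spoiled the fits, so I'll refit without them.

Run:
```python
from h import *
z=np.load("top0.npz");im,d,P=z["im"],z["d"],z["P"];g=im.max(2).astype(int)
ok=(d>0)
C=calibration("top");print("cam d",d[220,270])
def plane_pts(mask,h):
    K=np.array(C["intrinsics"]);W=np.array(C["world_to_cam"]);v,u=np.nonzero(mask)
    p=cv2.undistortPoints(np.stack([u,v],1).astype(float)[:,None],K,np.array([C["k1"],0,0,0,0.]))[:,0]
    r=np.c_[p[:,0],-p[:,1],-np.ones(len(p))]@W[:3,:3];o=np.linalg.inv(W)[:3,3]
    return o+r*((h-o[2])/r[:,2])[:,None]
sub=np.zeros(g.shape,bool);sub[185:255,305:362]=1
m=(sub&(g<108)).astype(np.uint8);m=cv2.morphologyEx(m,cv2.MORPH_CLOSE,np.ones((5,5)))
n,l,s,c=cv2.connectedComponentsWithStats(m);k=1+s[1:,4].argmax();print(s[k],c[k],"bg",g[190,320])
Q=plane_pts(l==k,.007);r=cv2.minAreaRect((Q[:,:2]*1000).astype(np.float32));print("carrier mm",r,cv2.boxPoints(r),"mean",Q.mean(0))
w,V=np.linalg.eigh(np.cov(Q[:,:2].T));print("pca yaw",np.degrees(np.arctan2(*V[::-1,1])))
M=np.zeros(g.shape,bool);M[212:250,185:235]=1;M&=ok
reg=P[M];co=np.array([0,0,.03])
for i in range(5):
    e=reg[:,2]-(reg[:,:2]@co[:2]+co[2]);q=abs(e)<(.03 if i<1 else .006);A=np.c_[reg[q,:2],np.ones(q.sum())];co=np.linalg.lstsq(A,reg[q,2],rcond=None)[0]
print("plane",co,q.mean(),"slope",np.degrees(np.arctan(np.hypot(*co[:2]))),"yaw",np.degrees(np.arctan2(co[1],co[0])))
mm=np.zeros(g.shape,bool);mm[165:275,125:262]=1;mm&=ok&(P[...,2]>.012)&(P[...,2]<.08)
mm=cv2.morphologyEx(mm.astype(np.uint8),cv2.MORPH_OPEN,np.ones((3,3)));n,l,s,c=cv2.connectedComponentsWithStats(mm);k=1+s[1:,4].argmax();print(s[k])
Q=P[(l==k)];r=cv2.minAreaRect((Q[:,:2]*1000).astype(np.float32));print("viewer mm",r,cv2.boxPoints(r))
hgt=P[...,2]-(P[...,:2]@co[:2]+co[2])
for col in(150,190,225):print(col,[(v,int(P[v,col,0]*1000),int(hgt[v,col]*1000)) for v in range(178,262,4)])
```

```text
cam d 0.9170606
[ 311  195   45   52 1168] [333.22773973 220.66438356] bg 141
carrier mm ((476.6376953125, -209.505859375), (57.55027389526367, 110.33213806152344), 57.10582733154297) [[ 414.68866 -203.70755]
 [ 507.33182 -263.62772]
 [ 538.58673 -215.30417]
 [ 445.94357 -155.384  ]] mean [ 0.47625148 -0.20909547  0.007     ]
pca yaw 147.4988273104196
plane [ 0.17460162  0.01301054 -0.05268608] 1.0 slope 9.931009440664857 yaw 4.261552636287894
[ 136  178  110   84 7486]
viewer mm ((483.76934814453125, 116.66334533691406), (167.29672241210938, 229.76564025878906), 4.69381856918335) [[391.00055   224.31584  ]
 [409.8025     -4.6792107]
 [576.53815     9.010849 ]
 [557.7362    238.0059   ]]
150 [(178, 587, -54), (182, 577, -50), (186, 568, -49), (190, 550, 14), (194, 542, 8), (198, 533, 11), (202, 524, 10), (206, 515, 10), (210, 506, 11), (214, 497, 12), (218, 489, 1), (222, 480, 0), (226, 471, 1), (230, 462, 0), (234, 453, 2), (238, 444, 0), (242, 435, -1), (246, 426, -1), (250, 417, 0), (254, 408, 0), (258, 399, 1)]
190 [(178, 585, -53), (182, 575, -49), (186, 556, 16), (190, 548, 13), (194, 539, 11), (198, 531, 11), (202, 522, 9), (206, 513, 10), (210, 504, 14), (214, 496, -1), (218, 487, 3), (222, 478, 0), (226, 469, 0), (230, 460, 0), (234, 451, 0), (238, 442, 0), (242, 433, 0), (246, 424, -2), (250, 415, -2), (254, 406, 1), (258, 396, -16)]
225 [(178, 583, -50), (182, 563, 16), (186, 555, 13), (190, 547, 10), (194, 538, 10), (198, 529, 8), (202, 520, 10), (206, 511, 13), (210, 503, 1), (214, 495, -2), (218, 486, 1), (222, 477, 0), (226, 468, 0), (230, 459, 2), (234, 450, 0), (238, 441, 0), (242, 432, 0), (246, 422, 1), (250, 413, -2), (254, 404, -16), (258, 394, -16)]
```

The fits match the given sizes. The viewer centre is at (0.484, 0.117), with z = 0.033, slope 9.9° and yaw +4.6°. The carrier measures 57.5 x 110 mm, with its centre at (0.4766, -0.2095) and yaw -32.7°. Next I hover over the grip point with the tool aligned.

```bash
cat >> h.py <<'E'
def goto(p,yaw):
    """print shift (mm, tool axes) and roll to reach world p with tool x at yaw deg (tool down)"""
    s=read_state();T=R.from_rotvec(s["tcp_rot"]).as_matrix()
    d=T.T@(np.array(p)-s["tool_pos"]);y=np.degrees(np.arctan2(T[1,0],T[0,0]))
    print("dxyz mm",np.round(d*1000,1),"roll",round((y-yaw+180)%360-180,2),"| t",round(s["time"],2),"pos",np.round(s["tool_pos"]*1000,1),"yaw",round(y,2),"F",np.round(s["wrist_force"],1),"w",round(s["width"],3),"g",s["grip_force"])
E
python3 -c "
from h import *
goto([.4581,-.1976,.13],-32.7)"
```

```text
dxyz mm [ 371.1 -340.7   75. ] roll 51.31 | t 0.1 pos [ 215.2 -639.   204.3] yaw 18.61 F [-0.4  0.8  0.2] w 1.003 g 0.0
```

Request:
step_arm:
  commands:
    - {"fingers": -1, "dx": 0.045, "dy": -0.04, "dz": 0, "roll": 7}
    - {"fingers": -0.55, "dx": 0.09, "dy": -0.083, "dz": 0, "roll": 14}
    - {"fingers": -0.55, "dx": 0.135, "dy": -0.124, "dz": 0.01, "roll": 22}
    - {"fingers": -0.55, "dx": 0.18, "dy": -0.165, "dz": 0.02, "roll": 30}
    - {"fingers": -0.55, "dx": 0.225, "dy": -0.207, "dz": 0.035, "roll": 38}
    - {"fingers": -0.55, "dx": 0.27, "dy": -0.248, "dz": 0.05, "roll": 45}
    - {"fingers": -0.55, "dx": 0.32, "dy": -0.294, "dz": 0.065, "roll": 51.3}
    - {"fingers": -0.55, "dx": 0.371, "dy": -0.341, "dz": 0.075, "roll": 51.3}

```text
time: 1.1
tool_pos: [0.4508, -0.2097, 0.1319]
tcp_rot: [-3.014, 0.886, 0.001]
wrist_force: [1.4, -0.1, 0.0]
width: 0.777
grip_force: 0.0
```

Request:
step_arm:
  commands:
    - {"fingers": -0.55, "dx": 0, "dy": 0, "dz": 0, "roll": 0}
    - {"fingers": -0.55, "dx": 0, "dy": 0, "dz": 0, "roll": 0}

```text
time: 1.35
tool_pos: [0.4505, -0.2116, 0.1326]
tcp_rot: [3.015, -0.882, -0.001]
wrist_force: [-0.3, 0.2, 0.4]
width: 0.772
grip_force: 0.0
```

Run:
```python
from h import *
goto([.4581,-.1976,.13],-32.7)
c=calibration("wrist");im,d=read_camera("wrist");np.savez("w1.npz",im=im,d=d,P=pts("wrist",d,c));cv2.imwrite("pics/w1.png",im)
print(np.linalg.inv(c["world_to_cam"])[:3])
```

```text
dxyz mm [ -1.2 -15.9   2.6] roll 0.09 | t 1.35 pos [ 450.5 -211.6  132.6] yaw -32.61 F [-0.3  0.2  0.4] w 0.772 g 0.0
[[-0.53805798  0.80755891  0.24154133  0.51334131]
 [-0.8429047  -0.51627281 -0.15157194 -0.25053528]
 [ 0.00229795 -0.28515081  0.95847991  0.30123795]]
```

View pics/w1.png

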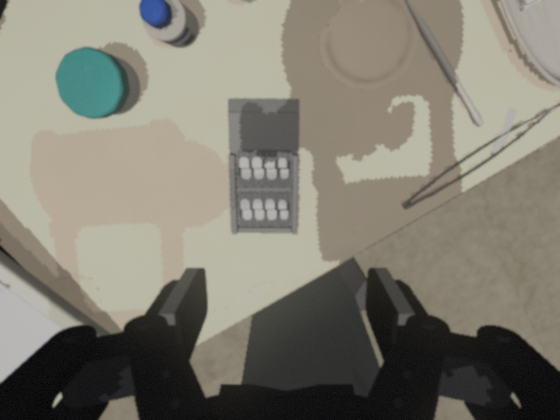

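The wrist picture shows the carrier upright at columns 230-299 and rows 98-234, square to the tool, with the fingers at the bottom. I'll measure it by casting rays onto the z = 7 mm plane.

```bash
cat >> h.py <<'E'
def onplane(uv,C,n,h):
    """rays through pixels uv onto plane n.p=h"""
    K=np.array(C["intrinsics"]);W=np.array(C["world_to_cam"])
    p=cv2.undistortPoints(np.array(uv,float).reshape(-1,1,2),K,np.array([C["k1"],0,0,0,0.]))[:,0]
    r=np.c_[p[:,0],-p[:,1],-np.ones(len(p))]@W[:3,:3];o=np.linalg.inv(W)[:3,3];n=np.array(n,float)
    return o+r*((h-o@n)/(r@n))[:,None]
E
python3 - <<'E'
from h import *
z=np.load("w1.npz");im=z["im"];C=calibration("wrist");g=im.max(2)
U=onplane([[230,98],[299,98],[232,234],[297,234],[230,153],[297,153]],C,[0,0,1],0.004)*1000
U2=onplane([[232,234],[297,234],[230,153],[299,153]],C,[0,0,1],0.010)*1000
print(U.round(1)[:2],U2.round(1))
nose=U[:2].mean(0);tail=U2[:2].mean(0);d=nose-tail
print("len",np.hypot(*d[:2]),"yaw",np.degrees(np.arctan2(d[1],d[0])),"centre",(nose+tail)/2,"width",np.linalg.norm(U[0]-U[1]),np.linalg.norm(U2[2]-U2[3]))
c=(nose+tail)/2;u=d/np.hypot(*d[:2]);print("grip",c-22*u)
E
```

```text
[[ 541.  -218.1    4. ]
 [ 511.9 -263.3    4. ]] [[ 449.2 -156.8   10. ]
 [ 419.5 -203.1   10. ]
 [ 506.1 -194.7   10. ]
 [ 476.4 -240.8   10. ]]
len 110.35514555650556 yaw -33.40703514952344 centre [ 480.42322832 -210.31950827    7.        ] width 53.83807014513723 54.85249363088404
grip [ 462.05806248 -198.2066769     8.19613815]
```

Request:
step_arm:
  commands:
    - {"fingers": -0.55, "dx": 0, "dy": -0.0155, "dz": 0.01, "roll": 0.4}
    - {"fingers": -0.55, "dx": 0, "dy": -0.0155, "dz": 0.05, "roll": 0.4}
    - {"fingers": -0.55, "dx": 0, "dy": -0.0155, "dz": 0.09, "roll": 0.4}
    - {"fingers": -0.55, "dx": 0, "dy": -0.0155, "dz": 0.115, "roll": 0.4}
    - {"fingers": -0.55, "dx": 0, "dy": -0.0155, "dz": 0.12, "roll": 0.4}
    - {"fingers": -0.55, "dx": 0, "dy": -0.0155, "dz": 0.12, "roll": 0.4}

```text
time: 2.15
tool_pos: [0.4592, -0.2, 0.0134]
tcp_rot: [3.01, -0.897, 0.001]
wrist_force: [-0.2, -0.2, 1.4]
width: 0.778
grip_force: 0.0
```

Run:
```python
from h import *
goto([.460,-.198,.004],-33)
c=calibration("wrist");im,d=read_camera("wrist");np.savez("w2.npz",im=im,d=d);cv2.imwrite("pics/w2.png",im)
```

```text
dxyz mm [-0.4 -2.1  9.4] roll -0.2 | t 2.15 pos [ 459.2 -200.    13.4] yaw -33.2 F [-0.2 -0.2  1.4] w 0.778 g 0.0
```

View pics/w2.png

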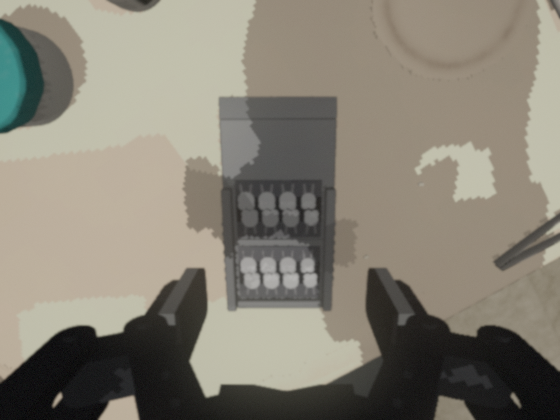

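The carrier is between the open fingers. The rails' mid-column is about 278 and the fingers' is about 286. I'll work out the lateral offset in tool axes.

Run:
```python
from h import *
s=read_state();C=calibration("wrist");T=R.from_rotvec(s["tcp_rot"]).as_matrix()
U=onplane([[219,97],[337,97]],C,[0,0,1],.003);V=onplane([[223,190],[335,190],[227,310],[332,310]],C,[0,0,1],.010)
for Q in(U,V):print(((Q-s["tool_pos"])@T*1000).round(1))
```

```text
[[ 77.6 -32.3  11.1]
 [ 77.6  23.3  11.1]]
[[ 34.3 -31.3   4.1]
 [ 34.3  23.    4.1]
 [-31.7 -32.4   3.9]
 [-31.6  24.    3.9]]
```

Request:
step_arm:
  commands:
    - {"fingers": -0.55, "dx": 0, "dy": -0.004, "dz": 0.003, "roll": 0}
    - {"fingers": -0.55, "dx": 0, "dy": -0.004, "dz": 0.007, "roll": 0}
    - {"fingers": -0.55, "dx": 0, "dy": -0.004, "dz": 0.01, "roll": 0}
    - {"fingers": -0.55, "dx": 0, "dy": -0.004, "dz": 0.01, "roll": 0}

```text
time: 2.7
tool_pos: [0.461, -0.195, 0.0025]
tcp_rot: [-3.012, 0.894, 0.001]
wrist_force: [0.6, 0.2, -0.7]
width: 0.773
grip_force: 0.0
```

Request:
step_arm:
  commands:
    - {"fingers": -0.55, "dx": 0, "dy": 0, "dz": 0.002, "roll": 0}
    - {"fingers": -0.55, "dx": 0, "dy": 0, "dz": 0.002, "roll": 0}

```text
time: 2.95
tool_pos: [0.4612, -0.1952, 0.0007]
tcp_rot: [-3.011, 0.895, 0.001]
wrist_force: [-0.0, 0.0, 0.2]
width: 0.775
grip_force: 0.0
```

Request:
step_arm:
  commands:
    - {"fingers": -0.55, "dx": 0, "dy": 0, "dz": 0.002, "roll": 0}
    - {"fingers": -0.55, "dx": 0, "dy": 0, "dz": 0.002, "roll": 0}

```text
time: 3.2
tool_pos: [0.4611, -0.1953, -0.0013]
tcp_rot: [-3.011, 0.895, 0.001]
wrist_force: [-0.1, 0.8, -0.2]
width: 0.777
grip_force: 0.0
```

Request:
step_arm:
  commands:
    - {"fingers": -0.55, "dx": 0, "dy": 0, "dz": 0.002, "roll": 0}
    - {"fingers": -0.55, "dx": 0, "dy": 0, "dz": 0.002, "roll": 0}

```text
time: 3.45
tool_pos: [0.4611, -0.1953, -0.0033]
tcp_rot: [-3.011, 0.895, 0.001]
wrist_force: [-0.7, 0.6, -0.3]
width: 0.778
grip_force: 0.0
```

Request:
step_arm:
  commands:
    - {"fingers": -0.55, "dx": 0, "dy": 0, "dz": 0.0015, "roll": 0}
    - {"fingers": -0.55, "dx": 0, "dy": 0, "dz": 0.0015, "roll": 0}

```text
time: 3.7
tool_pos: [0.4612, -0.1953, -0.0048]
tcp_rot: [-3.011, 0.895, 0.0]
wrist_force: [0.4, 0.4, -0.1]
width: 0.78
grip_force: 0.0
```

Request:
step_arm:
  commands:
    - {"fingers": -0.55, "dx": 0, "dy": 0, "dz": 0.0015, "roll": 0}
    - {"fingers": -0.55, "dx": 0, "dy": 0, "dz": 0.0015, "roll": 0}

```text
time: 3.95
tool_pos: [0.4612, -0.1953, -0.0063]
tcp_rot: [-3.012, 0.895, 0.0]
wrist_force: [0.0, 0.3, -1.3]
width: 0.772
grip_force: 0.0
```

Request:
step_arm:
  commands:
    - {"fingers": -0.55, "dx": 0, "dy": 0, "dz": 0.0015, "roll": 0}
    - {"fingers": -0.55, "dx": 0, "dy": 0, "dz": 0.0015, "roll": 0}

```text
time: 4.2
tool_pos: [0.4612, -0.1953, -0.0078]
tcp_rot: [-3.011, 0.895, 0.0]
wrist_force: [-0.6, 0.2, 0.5]
width: 0.775
grip_force: 0.0
```

Request:
step_arm:
  commands:
    - {"fingers": -0.55, "dx": 0, "dy": 0, "dz": 0.001, "roll": 0}
    - {"fingers": -0.55, "dx": 0, "dy": 0, "dz": 0.001, "roll": 0}

```text
time: 4.45
tool_pos: [0.4612, -0.1953, -0.0087]
tcp_rot: [-3.011, 0.895, 0.0]
wrist_force: [-0.2, 0.1, 0.3]
width: 0.773
grip_force: 0.0
```

Request:
step_arm:
  commands:
    - {"fingers": -0.55, "dx": 0, "dy": 0, "dz": 0.001, "roll": 0}
    - {"fingers": -0.55, "dx": 0, "dy": 0, "dz": 0.001, "roll": 0}

```text
time: 4.7
tool_pos: [0.4612, -0.1953, -0.0098]
tcp_rot: [-3.011, 0.895, 0.0]
wrist_force: [-0.1, -0.3, 0.2]
width: 0.772
grip_force: 0.0
```

Request:
step_arm:
  commands:
    - {"fingers": -0.55, "dx": 0, "dy": 0, "dz": 0.001, "roll": 0}
    - {"fingers": -0.55, "dx": 0, "dy": 0, "dz": 0.001, "roll": 0}

```text
time: 4.95
tool_pos: [0.4612, -0.1953, -0.0107]
tcp_rot: [-3.011, 0.895, 0.0]
wrist_force: [-0.2, 0.4, 0.1]
width: 0.777
grip_force: 0.0
```

Request:
step_arm:
  commands:
    - {"fingers": -0.55, "dx": 0, "dy": 0, "dz": 0.001, "roll": 0}
    - {"fingers": -0.55, "dx": 0, "dy": 0, "dz": 0.001, "roll": 0}

```text
time: 5.2
tool_pos: [0.4612, -0.1953, -0.0117]
tcp_rot: [-3.011, 0.895, 0.0]
wrist_force: [-0.2, -0.0, -0.0]
width: 0.775
grip_force: 0.0
```

Request:
step_arm:
  commands:
    - {"fingers": -0.55, "dx": 0, "dy": 0, "dz": 0.001, "roll": 0}
    - {"fingers": -0.55, "dx": 0, "dy": 0, "dz": 0.001, "roll": 0}

```text
time: 5.45
tool_pos: [0.4612, -0.1953, -0.0127]
tcp_rot: [-3.011, 0.895, 0.0]
wrist_force: [-0.4, 0.3, -0.2]
width: 0.774
grip_force: 0.0
```

Run:
```python
from h import *
s=read_state();C=calibration("wrist");im,d=read_camera("wrist");cv2.imwrite("pics/w3.png",im);P=pts("wrist",d,C)
T=R.from_rotvec(s["tcp_rot"]).as_matrix();Q=((P-s["tool_pos"])@T)*1000;g=im.max(2)
for c in (190,198,203,370,376,384):
    print(c,[(v,*Q[v,c].round(0).astype(int),int(P[v,c,2]*1000)) for v in range(255,300,6) if d[v,c]>0])
S=cv2.imwrite("pics/w3.png",im)
sd,dd=read_camera("side");cv2.imwrite("pics/s3.png",cv2.resize(sd[180:330,180:400],None,fx=3.5,fy=3.5,interpolation=cv2.INTER_CUBIC))
```

```text
190 [(255, np.int64(8), np.int64(-45), np.int64(-14), 0), (261, np.int64(4), np.int64(-45), np.int64(-13), 0), (267, np.int64(1), np.int64(-45), np.int64(-13), 0), (273, np.int64(12), np.int64(-38), np.int64(-41), 28), (279, np.int64(12), np.int64(-36), np.int64(-47), 34), (285, np.int64(12), np.int64(-35), np.int64(-51), 38), (291, np.int64(12), np.int64(-34), np.int64(-56), 43), (297, np.int64(10), np.int64(-34), np.int64(-57), 44)]
198 [(255, np.int64(8), np.int64(-41), np.int64(-13), 0), (261, np.int64(5), np.int64(-41), np.int64(-13), 0), (267, np.int64(2), np.int64(-42), np.int64(-14), 0), (273, np.int64(13), np.int64(-34), np.int64(-42), 29), (279, np.int64(11), np.int64(-34), np.int64(-44), 31), (285, np.int64(9), np.int64(-34), np.int64(-46), 33), (291, np.int64(7), np.int64(-34), np.int64(-45), 32), (297, np.int64(4), np.int64(-34), np.int64(-46), 33)]
203 [(255, np.int64(7), np.int64(-39), np.int64(-12), 0), (261, np.int64(5), np.int64(-39), np.int64(-14), 0), (267, np.int64(2), np.int64(-39), np.int64(-14), 0), (273, np.int64(10), np.int64(-34), np.int64(-37), 24), (279, 
[... 797 characters left out ...]
, (273, np.int64(12), np.int64(34), np.int64(-42), 29), (279, np.int64(12), np.int64(33), np.int64(-46), 33), (285, np.int64(10), np.int64(32), np.int64(-48), 34), (291, np.int64(9), np.int64(32), np.int64(-49), 36), (297, np.int64(7), np.int64(32), np.int64(-50), 37)]
384 [(255, np.int64(7), np.int64(45), np.int64(-13), 0), (261, np.int64(4), np.int64(45), np.int64(-13), 0), (267, np.int64(1), np.int64(45), np.int64(-12), 0), (273, np.int64(12), np.int64(37), np.int64(-41), 28), (279, np.int64(12), np.int64(36), np.int64(-47), 33), (285, np.int64(13), np.int64(34), np.int64(-52), 39), (291, np.int64(12), np.int64(33), np.int64(-55), 42), (297, np.int64(12), np.int64(32), np.int64(-59), 46)]
```

View pics/w3.png

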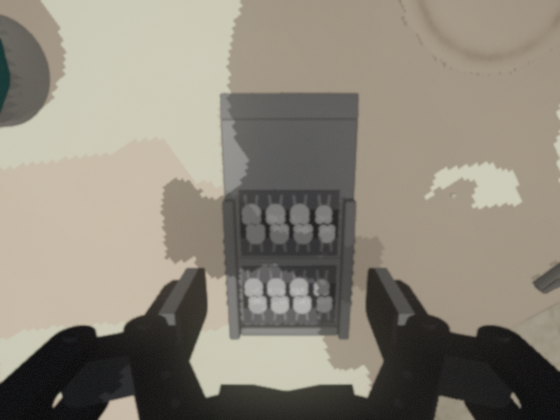

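The wrist depth puts the fingertips about 20-25 mm above the table, although the TCP reads -12.7 mm. I'll check this in the side view.

View pics/s3.png

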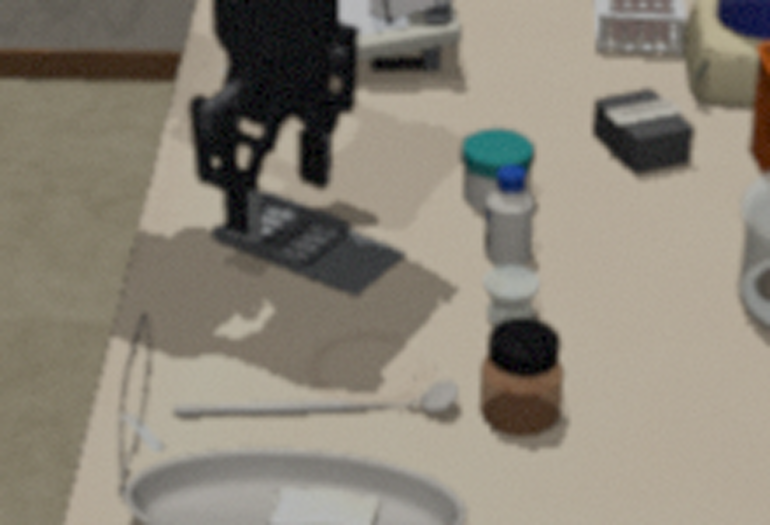

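The side view shows both fingertips hanging above the carrier: the near one at crop (240,236), the far one at (315,185). I'll get their height from this view.

Run:
```python
from h import *
C=calibration("side")
s=read_state();T=R.from_rotvec(s["tcp_rot"]).as_matrix()
for uv,y in(([248.6,247.3],.033),([270,232.6],-.033)):
    for x in (-.011,0,.011):
        b=s["tool_pos"]+T@[x,y,0]
        # ray vs vertical plane through b facing camera
        o=np.linalg.inv(C["world_to_cam"])[:3,3];n=np.r_[(b-o)[:2],0];n/=np.linalg.norm(n)
        print(y,x,(onplane([uv],C,n,n@b)*1000).round(1),(b*1000).round(1))
```

```text
0.033 -0.011 [[ 438.9 -216.4   11.5]] [ 434.  -216.9  -12.7]
0.033 0 [[ 439.6 -223.3   16. ]] [ 443.3 -223.   -12.7]
0.033 0.011 [[ 440.3 -230.1   20.4]] [ 452.5 -229.   -12.7]
-0.033 -0.011 [[ 482.2 -160.8   15.5]] [ 470.1 -161.7  -12.7]
-0.033 0 [[ 482.6 -167.5   19.6]] [ 479.3 -167.7  -12.7]
-0.033 0.011 [[ 482.9 -173.9   23.5]] [ 488.5 -173.7  -12.7]
```

Both views agree that the tips are about 16-20 mm above the table, so I keep descending and feel for contact.

Request:
step_arm:
  commands:
    - {"fingers": -0.55, "dx": 0, "dy": 0, "dz": 0.004, "roll": 0}
    - {"fingers": -0.55, "dx": 0, "dy": 0, "dz": 0.008, "roll": 0}
    - {"fingers": -0.55, "dx": 0, "dy": 0, "dz": 0.008, "roll": 0}

```text
time: 5.92
tool_pos: [0.4607, -0.1951, -0.0213]
tcp_rot: [-3.011, 0.895, 0.002]
wrist_force: [-0.8, -0.1, 0.4]
width: 0.777
grip_force: 0.0
```

Request:
step_arm:
  commands:
    - {"fingers": -0.55, "dx": 0, "dy": 0, "dz": 0.002, "roll": 0}
    - {"fingers": -0.55, "dx": 0, "dy": 0, "dz": 0.002, "roll": 0}

```text
time: 6.18
tool_pos: [0.4612, -0.1953, -0.0228]
tcp_rot: [-3.011, 0.895, 0.001]
wrist_force: [0.2, 0.1, -0.5]
width: 0.776
grip_force: 0.0
```

Request:
step_arm:
  commands:
    - {"fingers": -0.55, "dx": 0, "dy": 0, "dz": 0.0015, "roll": 0}
    - {"fingers": -0.55, "dx": 0, "dy": 0, "dz": 0.0015, "roll": 0}

```text
time: 6.42
tool_pos: [0.4612, -0.1953, -0.0242]
tcp_rot: [-3.012, 0.895, 0.0]
wrist_force: [-0.3, 0.0, 0.4]
width: 0.775
grip_force: 0.0
```

Request:
step_arm:
  commands:
    - {"fingers": -0.55, "dx": 0, "dy": 0, "dz": 0.0015, "roll": 0}
    - {"fingers": -0.55, "dx": 0, "dy": 0, "dz": 0.0015, "roll": 0}

```text
time: 6.68
tool_pos: [0.4612, -0.1953, -0.0258]
tcp_rot: [-3.011, 0.895, 0.0]
wrist_force: [0.2, 0.2, -0.9]
width: 0.773
grip_force: 0.0
```

Request:
step_arm:
  commands:
    - {"fingers": -0.55, "dx": 0, "dy": 0, "dz": 0.0015, "roll": 0}
    - {"fingers": -0.55, "dx": 0, "dy": 0, "dz": 0.0015, "roll": 0}

```text
time: 6.92
tool_pos: [0.4612, -0.1953, -0.0273]
tcp_rot: [-3.011, 0.895, 0.0]
wrist_force: [-1.0, 0.9, 0.8]
width: 0.775
grip_force: 0.0
```

Request:
step_arm:
  commands:
    - {"fingers": -0.55, "dx": 0, "dy": 0, "dz": 0.001, "roll": 0}
    - {"fingers": -0.55, "dx": 0, "dy": 0, "dz": 0.001, "roll": 0}

```text
time: 7.18
tool_pos: [0.4612, -0.1953, -0.0282]
tcp_rot: [-3.011, 0.895, 0.0]
wrist_force: [0.1, 0.5, 0.6]
width: 0.773
grip_force: 0.0
```

Request:
step_arm:
  commands:
    - {"fingers": -0.55, "dx": 0, "dy": 0, "dz": 0.001, "roll": 0}
    - {"fingers": -0.55, "dx": 0, "dy": 0, "dz": 0.001, "roll": 0}

```text
time: 7.42
tool_pos: [0.4612, -0.1953, -0.0293]
tcp_rot: [-3.011, 0.895, 0.0]
wrist_force: [-0.3, -0.4, 0.0]
width: 0.774
grip_force: 0.0
```

Request:
step_arm:
  commands:
    - {"fingers": -0.55, "dx": 0, "dy": 0, "dz": 0.001, "roll": 0}
    - {"fingers": -0.55, "dx": 0, "dy": 0, "dz": 0.001, "roll": 0}

```text
time: 7.68
tool_pos: [0.4612, -0.1953, -0.0302]
tcp_rot: [-3.011, 0.895, 0.0]
wrist_force: [0.5, 0.3, -0.2]
width: 0.772
grip_force: 0.0
```

Run:
```python
from h import *
s=read_state();C=calibration("wrist");im,d=read_camera("wrist");P=pts("wrist",d,C)
T=R.from_rotvec(s["tcp_rot"]).as_matrix();Q=((P-s["tool_pos"])@T)*1000
np.savez("w4.npz",im=im,d=d,P=P,Q=Q);cv2.imwrite("pics/w4.png",im)
for c in (200,202,204,206,207,208,364,366,367,369):
    k=[v for v in range(255,330,1) if d[v,c]>0 and im[v,c].max()<75 and 28<abs(Q[v,c,1])<37]
    if k: print(c,"rows",k[0],k[-1],"min world z",min(P[v,c,2] for v in k).round(4),"x",Q[k[0],c,0].round(1),Q[k[-1],c,0].round(1),"y",np.median([Q[v,c,1] for v in k]).round(1))
```

```text
200 rows 269 327 min world z 0.007 x 12.2 -8.1 y -33.8
202 rows 269 322 min world z 0.0071 x 12.1 -8.2 y -33.8
204 rows 272 317 min world z 0.0044 x 9.6 -7.8 y -33.8
206 rows 295 304 min world z 0.0041 x -1.2 -4.4 y -33.7
366 rows 297 308 min world z 0.0044 x -2.0 -6.2 y 32.2
367 rows 284 314 min world z 0.0042 x 4.2 -8.2 y 32.3
369 rows 269 320 min world z 0.0061 x 11.4 -8.7 y 32.3
```

The tips are about 4 mm above the table and straddle the rails, so I close the gripper and lift a little.

Request:
step_arm:
  commands:
    - {"fingers": 0.1, "dx": 0, "dy": 0, "dz": 0, "roll": 0}
    - {"fingers": 0.1, "dx": 0, "dy": 0, "dz": 0, "roll": 0}
    - {"fingers": 0.1, "dx": 0, "dy": 0, "dz": 0, "roll": 0}
    - {"fingers": 0.1, "dx": 0, "dy": 0, "dz": 0, "roll": 0}
  squeeze: 25

```text
time: 8.22
tool_pos: [0.4618, -0.1956, -0.0297]
tcp_rot: [3.011, -0.895, 0.002]
wrist_force: [0.4, 0.1, 4.4]
width: 0.643
grip_force: 30.1
```

The force reading of +4.4 N shows the tips now touch the table. On the 10° slope I need clearance under them, so I'll regrip 3.5 mm higher.

Request:
step_arm:
  commands:
    - {"fingers": -0.5, "dx": 0, "dy": 0, "dz": 0, "roll": 0}
    - {"fingers": -0.5, "dx": 0, "dy": 0, "dz": 0, "roll": 0}
    - {"fingers": -0.5, "dx": 0, "dy": 0, "dz": -0.0035, "roll": 0}
    - {"fingers": -0.5, "dx": 0, "dy": 0, "dz": -0.0035, "roll": 0}
    - {"fingers": 0.1, "dx": 0, "dy": 0, "dz": -0.0035, "roll": 0}
    - {"fingers": 0.1, "dx": 0, "dy": 0, "dz": -0.0035, "roll": 0}
    - {"fingers": 0.1, "dx": 0, "dy": 0, "dz": -0.0035, "roll": 0}
    - {"fingers": 0.1, "dx": 0, "dy": 0, "dz": -0.0035, "roll": 0}
  squeeze: 25

```text
time: 9.22
tool_pos: [0.4615, -0.1954, -0.0264]
tcp_rot: [3.011, -0.895, 0.001]
wrist_force: [0.5, -0.4, 3.6]
width: 0.646
grip_force: 26.9
```

Request:
step_arm:
  commands:
    - {"fingers": 0.1, "dx": 0, "dy": 0, "dz": 0, "roll": 0}
    - {"fingers": 0.1, "dx": 0, "dy": 0, "dz": -0.01, "roll": 0}
    - {"fingers": 0.1, "dx": 0, "dy": 0, "dz": -0.025, "roll": 0}
    - {"fingers": 0.1, "dx": 0, "dy": 0, "dz": -0.045, "roll": 0}
    - {"fingers": 0.1, "dx": 0, "dy": 0, "dz": -0.07, "roll": 0}
    - {"fingers": 0.1, "dx": 0, "dy": 0, "dz": -0.09, "roll": 0}
    - {"fingers": 0.1, "dx": 0, "dy": 0, "dz": -0.1, "roll": 0}
    - {"fingers": 0.1, "dx": 0, "dy": 0, "dz": -0.1, "roll": 0}

```text
time: 10.22
tool_pos: [0.462, -0.1957, 0.0744]
tcp_rot: [3.011, -0.895, 0.003]
wrist_force: [-0.2, 0.8, -0.0]
width: 0.643
grip_force: 26.7
```

Run:
```python
from h import *
goto([.46,-.198,.06],-33)
s=read_state();C=calibration("wrist");im,d=read_camera("wrist");P=pts("wrist",d,C)
T=R.from_rotvec(s["tcp_rot"]).as_matrix();Q=((P-s["tool_pos"])@T)*1000
np.savez("w5.npz",im=im,d=d,Q=Q)
S,D=read_camera("side");cv2.imwrite("pics/w5.png",np.hstack([im[60:380,180:400],cv2.resize(S[150:290,160:340],(411,320))]))
```

```text
dxyz mm [-0.4  3.  14.4] roll -0.09 | t 10.22 pos [ 462.  -195.7   74.4] yaw -33.09 F [-0.2  0.8 -0. ] w 0.643 g 26.695238314568996
```

View pics/w5.png

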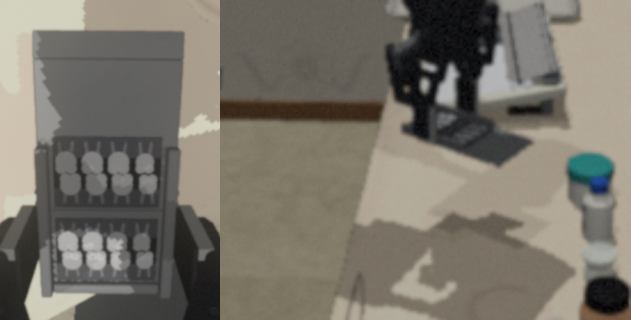

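The carrier is lifted and level between the fingers, with its nose edge at wrist pixels (213-365, 91). Next I measure its pose in the tool frame from depth.

```bash
cat >> h.py <<'E'
def tongue(Q,d,r0=125,r1=180,c0=230,c1=345):
    """plane of tongue top in tool frame (mm): slope along x in deg, along y, z at x=0"""
    M=np.zeros(d.shape,bool);M[r0:r1,c0:c1]=1;M&=d>0;q=Q[M];k=np.ones(len(q),bool)
    for i in range(4):
        A=np.c_[q[k][:,:2],np.ones(k.sum())];co=np.linalg.lstsq(A,q[k][:,2],rcond=None)[0]
        e=q[:,2]-np.c_[q[:,:2],np.ones(len(q))]@co;k=abs(e)<3
    return co
E
python3 - <<'E'
from h import *
z=np.load("w5.npz");im,d,Q=z["im"],z["d"],z["Q"]
co=tongue(Q,d);print("pitch(+ = nose down) deg",np.degrees(np.arctan(co[0])),"ty",np.degrees(np.arctan(co[1])),"z0 top at x=0,y=0",co[2])
s=read_state();C=calibration("wrist");T=R.from_rotvec(s["tcp_rot"]).as_matrix()
n=T@np.array([-co[0],-co[1],1]);h=n@s["tool_pos"]+(co[2]+1)/1000  # nose top ~1-2mm under
U=(onplane([[213,91],[365,91],[214,118],[364,118]],C,n,h)-s["tool_pos"])@T*1000;print(U.round(1))
for c in(222,350):print([tuple(Q[v,c].round(0)) for v in range(205,275,12)])
E
```

```text
pitch(+ = nose down) deg -0.018475282246446886 ty -0.09085555524293613 z0 top at x=0,y=0 -30.523631856422107
[[ 78.8 -27.3 -29.5]
 [ 78.9  27.9 -29.6]
 [ 69.2 -27.4 -29.5]
 [ 69.3  28.1 -29.6]]
[(np.float64(36.0), np.float64(-26.0), np.float64(-31.0)), (np.float64(33.0), np.float64(-25.0), np.float64(-36.0)), (np.float64(28.0), np.float64(-25.0), np.float64(-36.0)), (np.float64(23.0), np.float64(-26.0), np.float64(-37.0)), (np.float64(18.0), np.float64(-26.0), np.float64(-36.0)), (np.float64(13.0), np.float64(-26.0), np.float64(-37.0))]
[(np.float64(36.0), np.float64(24.0), np.float64(-31.0)), (np.float64(33.0), np.float64(23.0), np.float64(-37.0)), (np.float64(28.0), np.float64(24.0), np.float64(-36.0)), (np.float64(24.0), np.float64(24.0), np.float64(-38.0)), (np.float64(18.0), np.float64(24.0), np.float64(-37.0)), (np.float64(14.0), np.float64(24.0), np.float64(-37.0))]
```

The carrier is level and square in the grip, with its nose at tool x = 78.8 mm and underside at z = -26.5 mm. Next is a hover in front of the free place.

```bash
cat >> h.py <<'E'
def face(O,psi,sl=10):
    F=R.from_euler("ZY",[psi,-sl],degrees=True).as_matrix();return np.array(O),F
O0,F0=face([.4838,.1167,.0333],4.6)
def nosego(fx,fy,fz,O=O0,F=F0,psi=4.6,nt=(78.8,.3,-26.5)):
    """nose-underside to face coords (mm), level carrier"""
    a=np.radians(psi);Tx=np.array([np.cos(a),np.sin(a),0]);Ty=np.array([np.sin(a),-np.cos(a),0])
    w=O+F@(np.array([fx,fy,fz])/1000)
    p=w-(Tx*nt[0]+Ty*nt[1]+np.array([0,0,-nt[2]]))/1000
    goto(p,psi)
E
python3 -c "
from h import *
nosego(-10,-52,25)"
```

```text
dxyz mm [-192.9 -176.    43.3] roll -37.69 | t 10.32 pos [ 460.8 -195.1   72.8] yaw -33.09 F [ 0.7 -0.3 -0.6] w 0.647 g 26.695603653788567
```

Request:
step_arm:
  commands:
    - {"fingers": 0.1, "dx": -0.035, "dy": -0.03, "dz": 0, "roll": -6}
    - {"fingers": 0.1, "dx": -0.07, "dy": -0.065, "dz": 0, "roll": -13}
    - {"fingers": 0.1, "dx": -0.11, "dy": -0.1, "dz": 0, "roll": -21}
    - {"fingers": 0.1, "dx": -0.15, "dy": -0.137, "dz": 0.005, "roll": -29}
    - {"fingers": 0.1, "dx": -0.18, "dy": -0.164, "dz": 0.015, "roll": -35}
    - {"fingers": 0.1, "dx": -0.193, "dy": -0.176, "dz": 0.025, "roll": -37.7}
    - {"fingers": 0.1, "dx": -0.193, "dy": -0.176, "dz": 0.035, "roll": -37.7}
    - {"fingers": 0.1, "dx": -0.193, "dy": -0.176, "dz": 0.035, "roll": -37.7}

```text
time: 11.32
tool_pos: [0.3944, 0.057, 0.0369]
tcp_rot: [3.139, 0.126, -0.005]
wrist_force: [0.3, 0.8, 0.6]
width: 0.644
grip_force: 26.8
```

Run:
```python
from h import *
nosego(-10,-52,25)
s=read_state();C=calibration("wrist");im,d=read_camera("wrist");P=pts("wrist",d,C)
T=R.from_rotvec(s["tcp_rot"]).as_matrix();Q=((P-s["tool_pos"])@T)*1000
np.savez("w6.npz",im=im,d=d,Q=Q,P=P);cv2.imwrite("pics/w6.png",im)
co=tongue(Q,d);print("pitch",np.degrees(np.arctan(co[:2])),co[2])
```

```text
dxyz mm [ 1.  -0.7  7.3] roll -0.02 | t 11.32 pos [394.4  57.   36.9] yaw 4.58 F [0.3 0.8 0.6] w 0.644 g 26.766646318137646
pitch [ 0.02178682 -0.13223228] -30.641673884302197
```

View pics/w6.png

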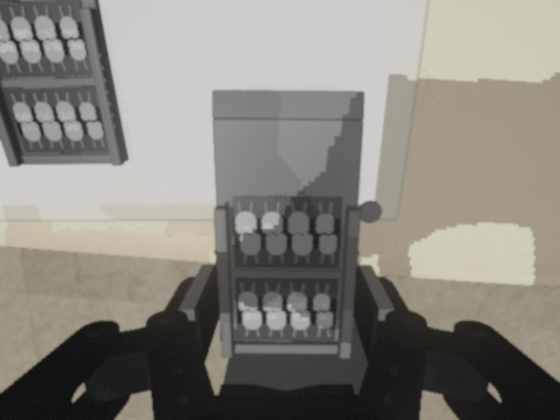

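The wrist view shows the held carrier at upper left, the face's right edge running from (427,0) to (398,215), and its low edge along rows 205-218. I'll refine the face pose from these.

Run:
```python
from h import *
z=np.load("w6.npz");im,d,Q,P=z["im"],z["d"],z["Q"],z["P"];C=calibration("wrist")
M=np.zeros(d.shape,bool);M[5:190,130:205]=1;M[5:85,130:400]=1;M&=d>0;r=P[M];k=np.ones(len(r),bool)
for i in range(5):
    A=np.c_[r[k][:,:2],np.ones(k.sum())];co=np.linalg.lstsq(A,r[k][:,2],rcond=None)[0];e=r[:,2]-np.c_[r[:,:2],np.ones(len(r))]@co;k=abs(e)<.004
print("slope",np.degrees(np.arctan(np.hypot(*co[:2]))),"yaw",np.degrees(np.arctan2(co[1],co[0])),k.mean(),"z at O0",O0[:2]@co[:2]+co[2])
n=np.array([-co[0],-co[1],1]);n0=co[2]
# edges: print gradient positions
g=cv2.GaussianBlur(im.max(2),(3,3),0).astype(int)
for v in(5,30,55,100,150):print("row",v,[(c,g[v,c+2]-g[v,c-2]) for c in range(375,440) if abs(g[v,c+2]-g[v,c-2])>14][:8])
for c in(20,60,150,190):print("col",c,[(v,g[v+2,c]-g[v-2,c]) for v in range(190,262) if abs(g[v+2,c]-g[v-2,c])>10])
U=onplane([[427,0],[0,206],[12,164],[124,163],[96,5]],C,n,n0);print(((U-O0)@F0*1000).round(1))
```

```text
slope 9.96131553805906 yaw 4.3559275661064865 1.0 z at O0 0.0328424804910836
row 5 []
row 30 [(422, np.int64(-15)), (426, np.int64(15))]
row 55 []
row 100 [(384, np.int64(-28)), (385, np.int64(-38)), (386, np.int64(-39)), (387, np.int64(-31)), (388, np.int64(-17))]
row 150 [(378, np.int64(-22)), (379, np.int64(-35)), (380, np.int64(-40)), (381, np.int64(-34)), (382, np.int64(-22))]
col 20 [(218, np.int64(-11)), (221, np.int64(15)), (222, np.int64(17)), (223, np.int64(11)), (245, np.int64(-23)), (246, np.int64(-37)), (247, np.int64(-41)), (248, np.int64(-35)), (249, np.int64(-21))]
col 60 [(248, np.int64(-21)), (249, np.int64(-36)), (250, np.int64(-43)), (251, np.int64(-39)), (252, np.int64(-26)), (253, np.int64(-11))]
col 150 [(221, np.int64(17)), (222, np.int64(17)), (223, np.int64(11)), (255, np.int64(-13)), (256, np.int64(-21)), (257, np.int64(-28)), (258, np.int64(-30)), (259, np.int64(-23)), (260, np.int64(-14))]
col 190 [(217, np.int64(-12)), (218, np.int64(-11)), (221, np.int64(15)), (222, np.int64(16)), (258, np.int64(-12)), (259, np.int64(-25)), (260, np.int64(-36)), (261, np.int64(-39))]
[[  24.1 -111.9   -0.4]
 [ -71.4  102.    -0.5]
 [ -47.7   87.    -0.5]
 [ -47.6   28.5   -0.4]
 [  22.6   27.4   -0.5]]
```

The face plane agrees: slope 9.96°, yaw about 4.4°, and heights within 0.5 mm. I lower the nose to just above the panel, in front of the lip.

```bash
python3 -c "
from h import *
nosego(5,-54,3)
nosego(30,-54,1)
nosego(45,-54,0.5)
nosego(58,-54,0.5)"
```

```text
dxyz mm [18.8  1.1 27. ] roll -0.06 | t 11.38 pos [395.2  56.8  37.6] yaw 4.54 F [ 0.6 -0.2 -0.5] w 0.643 g 26.768075488507748
dxyz mm [43.8  1.1 24.5] roll -0.06 | t 11.38 pos [395.2  56.8  37.6] yaw 4.54 F [ 0.6 -0.2 -0.5] w 0.643 g 26.768075488507748
dxyz mm [58.6  1.1 22.4] roll -0.06 | t 11.38 pos [395.2  56.8  37.6] yaw 4.54 F [ 0.6 -0.2 -0.5] w 0.643 g 26.768075488507748
dxyz mm [71.4  1.  20.1] roll -0.06 | t 11.38 pos [395.2  56.8  37.6] yaw 4.54 F [ 0.6 -0.2 -0.5] w 0.643 g 26.768075488507748
```

Request:
step_arm:
  commands:
    - {"fingers": 0.1, "dx": 0.008, "dy": 0.001, "dz": 0.005, "roll": 0}
    - {"fingers": 0.1, "dx": 0.016, "dy": 0.001, "dz": 0.015, "roll": 0}
    - {"fingers": 0.1, "dx": 0.019, "dy": 0.001, "dz": 0.022, "roll": 0}
    - {"fingers": 0.1, "dx": 0.019, "dy": 0.001, "dz": 0.026, "roll": 0}
    - {"fingers": 0.1, "dx": 0.019, "dy": 0.001, "dz": 0.026, "roll": 0}

```text
time: 12.0
tool_pos: [0.414, 0.058, 0.0117]
tcp_rot: [3.139, 0.126, -0.002]
wrist_force: [-0.1, -0.6, -0.5]
width: 0.647
grip_force: 26.8
```

Request:
step_arm:
  commands:
    - {"fingers": 0.1, "dx": 0, "dy": 0, "dz": 0.001, "roll": 0}
    - {"fingers": 0.1, "dx": 0, "dy": 0, "dz": 0.002, "roll": 0}
    - {"fingers": 0.1, "dx": 0, "dy": 0, "dz": 0.002, "roll": 0}

```text
time: 12.38
tool_pos: [0.4147, 0.0581, 0.0105]
tcp_rot: [-3.139, -0.126, -0.0]
wrist_force: [0.2, 0.3, 0.0]
width: 0.64
grip_force: 26.8
```

Request:
step_arm:
  commands:
    - {"fingers": 0.1, "dx": 0, "dy": 0, "dz": 0.001, "roll": 0}
    - {"fingers": 0.1, "dx": 0, "dy": 0, "dz": 0.001, "roll": 0}

```text
time: 12.62
tool_pos: [0.4146, 0.058, 0.0093]
tcp_rot: [-3.139, -0.126, 0.0]
wrist_force: [-0.2, 0.3, -1.3]
width: 0.645
grip_force: 26.8
```

Request:
step_arm:
  commands:
    - {"fingers": 0.1, "dx": 0, "dy": 0, "dz": 0.001, "roll": 0}
    - {"fingers": 0.1, "dx": 0, "dy": 0, "dz": 0.001, "roll": 0}

```text
time: 12.88
tool_pos: [0.4146, 0.058, 0.0083]
tcp_rot: [-3.139, -0.126, 0.0]
wrist_force: [0.5, 0.9, -0.5]
width: 0.647
grip_force: 26.8
```

Request:
step_arm:
  commands:
    - {"fingers": 0.1, "dx": 0, "dy": 0, "dz": 0.001, "roll": 0}
    - {"fingers": 0.1, "dx": 0, "dy": 0, "dz": 0.001, "roll": 0}

```text
time: 13.12
tool_pos: [0.4146, 0.058, 0.0072]
tcp_rot: [3.139, 0.126, -0.0]
wrist_force: [-0.3, 0.4, -0.4]
width: 0.645
grip_force: 26.8
```

Request:
step_arm:
  commands:
    - {"fingers": 0.1, "dx": 0, "dy": 0, "dz": 0.001, "roll": 0}
    - {"fingers": 0.1, "dx": 0, "dy": 0, "dz": 0.001, "roll": 0}

```text
time: 13.38
tool_pos: [0.4147, 0.058, 0.0063]
tcp_rot: [-3.139, -0.126, -0.0]
wrist_force: [-0.3, 0.5, -0.2]
width: 0.648
grip_force: 26.8
```

Request:
step_arm:
  commands:
    - {"fingers": 0.1, "dx": 0, "dy": 0, "dz": 0.001, "roll": 0}
    - {"fingers": 0.1, "dx": 0, "dy": 0, "dz": 0.001, "roll": 0}

```text
time: 13.62
tool_pos: [0.4148, 0.058, 0.0054]
tcp_rot: [-3.139, -0.126, -0.0]
wrist_force: [-1.0, -0.6, 0.7]
width: 0.644
grip_force: 27.0
```

Request:
step_arm:
  commands:
    - {"fingers": 0.1, "dx": 0, "dy": 0, "dz": 0.001, "roll": 0}
    - {"fingers": 0.1, "dx": 0, "dy": 0, "dz": 0.001, "roll": 0}

```text
time: 13.88
tool_pos: [0.4147, 0.058, 0.0044]
tcp_rot: [3.139, 0.126, 0.0]
wrist_force: [-1.1, -0.1, 2.4]
width: 0.644
grip_force: 27.1
```

The nose touches the panel with 2.4 N at tool z = 4.4 mm. I slide up the slope keeping light contact.

Request:
step_arm:
  commands:
    - {"fingers": 0.1, "dx": 0.003, "dy": 0, "dz": -0.001, "roll": 0}
    - {"fingers": 0.1, "dx": 0.006, "dy": 0, "dz": -0.0016, "roll": 0}
    - {"fingers": 0.1, "dx": 0.01, "dy": 0, "dz": -0.0023, "roll": 0}
    - {"fingers": 0.1, "dx": 0.014, "dy": 0, "dz": -0.003, "roll": 0}
    - {"fingers": 0.1, "dx": 0.018, "dy": 0, "dz": -0.0037, "roll": 0}
    - {"fingers": 0.1, "dx": 0.02, "dy": 0, "dz": -0.004, "roll": 0}

```text
time: 14.62
tool_pos: [0.4351, 0.0597, 0.0084]
tcp_rot: [-3.139, -0.126, -0.0]
wrist_force: [-1.6, -0.4, 1.5]
width: 0.644
grip_force: 27.0
```

Request:
step_arm:
  commands:
    - {"fingers": 0.1, "dx": 0.003, "dy": 0, "dz": -0.0005, "roll": 0}
    - {"fingers": 0.1, "dx": 0.006, "dy": 0, "dz": -0.001, "roll": 0}
    - {"fingers": 0.1, "dx": 0.008, "dy": 0, "dz": -0.0014, "roll": 0}
    - {"fingers": 0.1, "dx": 0.01, "dy": 0, "dz": -0.0018, "roll": 0}

```text
time: 15.12
tool_pos: [0.4447, 0.0604, 0.0101]
tcp_rot: [-3.139, -0.126, 0.0]
wrist_force: [-2.3, -0.0, 1.5]
width: 0.647
grip_force: 27.0
```

```bash
cat >> h.py <<'E'
def look(tag):
    s=read_state();C=calibration("wrist");im,d=read_camera("wrist");P=pts("wrist",d,C)
    T=R.from_rotvec(s["tcp_rot"]).as_matrix();Q=((P-s["tool_pos"])@T)*1000;np.savez(tag+".npz",im=im,d=d,Q=Q,P=P)
    print("t",s["time"],"pos",(s["tool_pos"]*1000).round(1),"F",s["wrist_force"].round(1))
    return s,im,d,Q,P
E
python3 - <<'E'
from h import *
s,im,d,Q,P=look("w7")
for c in(250,290,330,180,400):print(c,[(v,*Q[v,c,[0,2]].round(1),int(im[v,c].max())) for v in range(20,200,8) if d[v,c]>0])
co=tongue(Q,d,150,195);print("pitch",np.degrees(np.arctan(co[:2])),co[2])
E
```

```text
t 15.125 pos [444.7  60.4  10.1] F [-2.3 -0.   1.5]
250 [(20, np.float64(99.6), np.float64(-44.4), 157), (28, np.float64(97.8), np.float64(-41.8), 158), (36, np.float64(95.3), np.float64(-42.7), 157), (44, np.float64(93.0), np.float64(-41.8), 160), (52, np.float64(90.6), np.float64(-41.9), 156), (60, np.float64(88.1), np.float64(-42.6), 155), (68, np.float64(85.9), np.float64(-39.8), 155), (76, np.float64(83.4), np.float64(-39.5), 154), (84, np.float64(80.9), np.float64(-38.7), 144), (92, np.float64(78.4), np.float64(-37.6), 66), (100, np.float64(75.7), np.float64(-38.9), 155), (108, np.float64(73.1), np.float64(-39.6), 155), (116, np.float64(70.4), np.float64(-39.6), 155), (124, np.float64(67.9), np.float64(-42.2), 157), (132, np.float64(64.6), np.float64(-32.5), 138), (140, np.float64(61.6), np.float64(-31.7), 138), (148, np.float64(58.6), np.float64(-30.8), 138), (156, np.float64(55.7), np.float64(-31.5), 137), (164, np.float64(52.7), np.float64(-31.8), 138), (172, np.float64(49.7), np.float64(-31.9), 135), (180, np.float64(46.4), np.float64(-31.1), 134), (188, np.float64(43.2), n
[... 3807 characters left out ...]
-39.3), 111), (92, np.float64(78.5), np.float64(-38.7), 33), (100, np.float64(75.9), np.float64(-39.5), 123), (108, np.float64(73.3), np.float64(-40.5), 124), (116, np.float64(70.7), np.float64(-43.0), 125), (124, np.float64(68.0), np.float64(-41.5), 124), (132, np.float64(64.2), np.float64(-25.2), 208), (140, np.float64(61.3), np.float64(-26.5), 207), (148, np.float64(58.1), np.float64(-25.3), 207), (156, np.float64(54.9), np.float64(-24.9), 200), (164, np.float64(51.6), np.float64(-23.9), 183), (172, np.float64(48.2), np.float64(-23.1), 168), (180, np.float64(44.9), np.float64(-23.0), 164), (196, np.float64(37.6), np.float64(-20.7), 163)]
pitch [-1.2748257  -0.21534836] -30.683178311467117
```

The lip edge is at tool x = 67.5, so the nose is at face x of about 32-34, just before the bead. The clip is at rest and the pitch is still level, so I ease in further.

Request:
step_arm:
  commands:
    - {"fingers": 0.1, "dx": 0.002, "dy": 0, "dz": -0.0003, "roll": 0}
    - {"fingers": 0.1, "dx": 0.004, "dy": 0, "dz": -0.0006, "roll": 0}
    - {"fingers": 0.1, "dx": 0.006, "dy": 0, "dz": -0.0009, "roll": 0}
    - {"fingers": 0.1, "dx": 0.008, "dy": 0, "dz": -0.0012, "roll": 0}

```text
time: 15.68
tool_pos: [0.4519, 0.061, 0.0111]
tcp_rot: [3.139, 0.126, -0.003]
wrist_force: [-5.3, -1.3, 2.2]
width: 0.644
grip_force: 27.0
```

Request:
step_arm:
  commands:
    - {"fingers": 0.1, "dx": 0.002, "dy": 0, "dz": -0.0002, "roll": 0}
    - {"fingers": 0.1, "dx": 0.004, "dy": 0, "dz": -0.0003, "roll": 0}
    - {"fingers": 0.1, "dx": 0.005, "dy": 0, "dz": -0.0004, "roll": 0}
    - {"fingers": 0.1, "dx": 0.006, "dy": 0, "dz": -0.0005, "roll": 0}

```text
time: 16.18
tool_pos: [0.4567, 0.0614, 0.0111]
tcp_rot: [3.139, 0.126, -0.006]
wrist_force: [-5.4, -0.2, 3.6]
width: 0.646
grip_force: 27.1
```

Run:
```python
from h import *
s,im,d,Q,P=look("w8")
for c in(290,180,400):print(c,[(v,*Q[v,c,[0,2]].round(1),int(im[v,c].max())) for v in range(60,180,6) if d[v,c]>0])
co=tongue(Q,d,165,198);print("pitch",np.degrees(np.arctan(co[:2])),co[2])
```

```text
t 16.175 pos [456.7  61.4  11.1] F [-5.4 -0.2  3.6]
290 [(60, np.float64(88.0), np.float64(-43.5), 179), (66, np.float64(86.2), np.float64(-42.8), 177), (72, np.float64(84.4), np.float64(-42.9), 178), (78, np.float64(82.6), np.float64(-42.2), 177), (84, np.float64(80.7), np.float64(-43.0), 179), (90, np.float64(78.9), np.float64(-41.8), 177), (96, np.float64(77.0), np.float64(-40.6), 175), (102, np.float64(75.1), np.float64(-39.4), 175), (108, np.float64(73.1), np.float64(-40.8), 172), (114, np.float64(71.1), np.float64(-39.9), 174), (120, np.float64(69.1), np.float64(-40.5), 176), (126, np.float64(67.1), np.float64(-39.4), 74), (132, np.float64(65.0), np.float64(-39.1), 155), (138, np.float64(63.1), np.float64(-40.4), 170), (144, np.float64(61.0), np.float64(-40.3), 171), (150, np.float64(59.0), np.float64(-41.2), 170), (156, np.float64(57.0), np.float64(-41.5), 171), (162, np.float64(55.3), np.float64(-43.8), 170), (168, np.float64(51.2), np.float64(-31.7), 141), (174, np.float64(48.9), np.float64(-32.1), 133)]
180 [(60, np.float64(88.0), np.float64(-44.8), 162), (66, np.float64(86
[... 1184 characters left out ...]
-42.1), 126), (102, np.float64(75.2), np.float64(-41.0), 125), (108, np.float64(73.3), np.float64(-40.2), 125), (114, np.float64(71.3), np.float64(-41.4), 124), (120, np.float64(69.3), np.float64(-40.0), 127), (126, np.float64(67.2), np.float64(-38.5), 41), (132, np.float64(65.1), np.float64(-38.0), 105), (138, np.float64(63.1), np.float64(-39.0), 125), (144, np.float64(61.2), np.float64(-41.1), 128), (150, np.float64(59.2), np.float64(-41.2), 128), (156, np.float64(57.2), np.float64(-41.9), 130), (162, np.float64(55.0), np.float64(-41.7), 128), (168, np.float64(50.1), np.float64(-24.8), 195), (174, np.float64(47.6), np.float64(-24.5), 179)]
pitch [-2.65765359 -0.07141658] -30.36472061219321
```

The nose is now at face x of about 46, under the bead, and the clip has lifted only slightly. I keep advancing and lower the tail so the carrier flattens.

Request:
step_arm:
  commands:
    - {"fingers": 0.1, "dx": 0.001, "dy": 0, "dz": 0.001, "roll": 0}
    - {"fingers": 0.1, "dx": 0.002, "dy": 0, "dz": 0.002, "roll": 0}
    - {"fingers": 0.1, "dx": 0.003, "dy": 0, "dz": 0.003, "roll": 0}
    - {"fingers": 0.1, "dx": 0.004, "dy": 0, "dz": 0.003, "roll": 0}

```text
time: 16.73
tool_pos: [0.4623, 0.0619, 0.0087]
tcp_rot: [-3.139, -0.126, 0.001]
wrist_force: [-4.4, -0.8, 3.8]
width: 0.644
grip_force: 27.2
```

Request:
step_arm:
  commands:
    - {"fingers": 0.1, "dx": 0.001, "dy": 0, "dz": 0.001, "roll": 0}
    - {"fingers": 0.1, "dx": 0.002, "dy": 0, "dz": 0.002, "roll": 0}
    - {"fingers": 0.1, "dx": 0.003, "dy": 0, "dz": 0.002, "roll": 0}
    - {"fingers": 0.1, "dx": 0.004, "dy": 0, "dz": 0.002, "roll": 0}

```text
time: 17.23
tool_pos: [0.4667, 0.0622, 0.0069]
tcp_rot: [-3.139, -0.126, -0.0]
wrist_force: [-3.3, -0.6, 2.2]
width: 0.645
grip_force: 27.2
```

Run:
```python
from h import *
s,im,d,Q,P=look("w9")
for c in(290,180,400):print(c,[(v,*Q[v,c,[0,2]].round(1),int(im[v,c].max())) for v in range(120,215,6) if d[v,c]>0])
for c in (222,360):print(c,[(v,*Q[v,c].round(1)) for v in range(215,340,15)])
```

```text
t 17.225 pos [466.7  62.2   6.9] F [-3.3 -0.6  2.2]
290 [(120, np.float64(69.4), np.float64(-46.5), 169), (126, np.float64(67.4), np.float64(-45.2), 168), (132, np.float64(65.4), np.float64(-44.1), 174), (138, np.float64(63.3), np.float64(-43.4), 174), (144, np.float64(61.3), np.float64(-43.5), 174), (150, np.float64(59.3), np.float64(-43.4), 176), (156, np.float64(57.3), np.float64(-44.0), 71), (162, np.float64(55.2), np.float64(-43.7), 161), (168, np.float64(52.8), np.float64(-41.8), 170), (174, np.float64(51.2), np.float64(-44.2), 163), (180, np.float64(49.2), np.float64(-44.7), 158), (186, np.float64(47.0), np.float64(-44.7), 160), (192, np.float64(45.4), np.float64(-46.9), 158), (198, np.float64(40.3), np.float64(-35.0), 112), (204, np.float64(38.0), np.float64(-35.2), 72), (210, np.float64(35.7), np.float64(-35.5), 74)]
180 [(120, np.float64(69.4), np.float64(-46.1), 161), (126, np.float64(67.5), np.float64(-45.6), 161), (132, np.float64(65.5), np.float64(-45.1), 162), (138, np.float64(63.5), np.float64(-44.3), 161), (144, np.float64(61.5), np.float64(-44.2), 162), (150, np.flo
[... 1745 characters left out ...]
t64(-36.3)), (320, np.float64(-12.5), np.float64(-26.7), np.float64(-35.0)), (335, np.float64(-20.4), np.float64(-27.2), np.float64(-34.2))]
360 [(215, np.float64(35.6), np.float64(27.1), np.float64(-41.4)), (230, np.float64(28.9), np.float64(28.1), np.float64(-38.8)), (245, np.float64(17.9), np.float64(31.1), np.float64(-26.4)), (260, np.float64(9.3), np.float64(32.4), np.float64(-22.3)), (275, np.float64(12.2), np.float64(28.3), np.float64(-42.9)), (290, np.float64(8.1), np.float64(27.7), np.float64(-47.0)), (305, np.float64(2.9), np.float64(27.7), np.float64(-48.9)), (320, np.float64(-2.0), np.float64(27.5), np.float64(-51.3)), (335, np.float64(-7.6), np.float64(27.7), np.float64(-52.4))]
```

The nose is at about 56, the rails now pitch 7°, so 3° of flattening remains. I continue towards the stop.

Request:
step_arm:
  commands:
    - {"fingers": 0.1, "dx": 0.001, "dy": 0, "dz": 0.001, "roll": 0}
    - {"fingers": 0.1, "dx": 0.002, "dy": 0, "dz": 0.0015, "roll": 0}
    - {"fingers": 0.1, "dx": 0.003, "dy": 0, "dz": 0.0015, "roll": 0}
    - {"fingers": 0.1, "dx": 0.003, "dy": 0, "dz": 0.0015, "roll": 0}

```text
time: 17.77
tool_pos: [0.4698, 0.0624, 0.0054]
tcp_rot: [-3.139, -0.126, -0.001]
wrist_force: [-4.1, -0.3, 2.0]
width: 0.65
grip_force: 27.2
```

Request:
step_arm:
  commands:
    - {"fingers": 0.1, "dx": 0.001, "dy": 0, "dz": 0.0005, "roll": 0}
    - {"fingers": 0.1, "dx": 0.002, "dy": 0, "dz": 0.001, "roll": 0}
    - {"fingers": 0.1, "dx": 0.002, "dy": 0, "dz": 0.001, "roll": 0}

```text
time: 18.15
tool_pos: [0.4716, 0.0626, 0.0043]
tcp_rot: [-3.139, -0.126, 0.0]
wrist_force: [-4.7, -0.8, 1.6]
width: 0.646
grip_force: 27.3
```

Request:
step_arm:
  commands:
    - {"fingers": 0.1, "dx": 0.001, "dy": 0, "dz": 0.0005, "roll": 0}
    - {"fingers": 0.1, "dx": 0.001, "dy": 0, "dz": 0.001, "roll": 0}
    - {"fingers": 0.1, "dx": 0.001, "dy": 0, "dz": 0.001, "roll": 0}

```text
time: 18.52
tool_pos: [0.4717, 0.0626, 0.0032]
tcp_rot: [3.139, 0.126, -0.002]
wrist_force: [-5.5, -0.6, 3.5]
width: 0.646
grip_force: 27.5
```

Request:
step_arm:
  commands:
    - {"fingers": 0.1, "dx": 0.001, "dy": 0, "dz": 0, "roll": 0}
    - {"fingers": 0.1, "dx": 0.001, "dy": 0, "dz": 0, "roll": 0}

```text
time: 18.77
tool_pos: [0.4718, 0.0626, 0.0031]
tcp_rot: [3.139, 0.126, -0.006]
wrist_force: [-8.2, -0.6, 5.7]
width: 0.646
grip_force: 27.9
```

Request:
step_arm:
  commands:
    - {"fingers": 0.1, "dx": 0.001, "dy": 0, "dz": 0, "roll": 0}
    - {"fingers": 0.1, "dx": 0.001, "dy": 0, "dz": 0, "roll": 0}

```text
time: 19.02
tool_pos: [0.4718, 0.0626, 0.0031]
tcp_rot: [3.139, 0.126, -0.009]
wrist_force: [-11.5, -1.4, 8.1]
width: 0.645
grip_force: 28.3
```

The tool has stopped advancing and Fx is growing, so the carrier is home on the stop. I relax the push and check how flat it lies.

Request:
step_arm:
  commands:
    - {"fingers": 0.1, "dx": -0.0015, "dy": 0, "dz": 0, "roll": 0}
    - {"fingers": 0.1, "dx": -0.0015, "dy": 0, "dz": 0.001, "roll": 0}
    - {"fingers": 0.1, "dx": -0.0015, "dy": 0, "dz": 0.001, "roll": 0}

```text
time: 19.4
tool_pos: [0.4719, 0.0626, 0.003]
tcp_rot: [3.139, 0.126, -0.004]
wrist_force: [-9.6, -0.9, 11.3]
width: 0.642
grip_force: 28.6
```

```bash
cat > chk.py <<'E'
from h import *
import sys
s,im,d,Q,P=look(sys.argv[1])
a=[(v,*Q[v,c]) for c in(220,222,224) for v in range(215,340,3) if d[v,c]>0 and abs(Q[v,c,1]+25)<4]
a=np.array(a);f=np.polyfit(a[:,1],a[:,3],1);e=abs(a[:,3]-np.polyval(f,a[:,1]))<2;f=np.polyfit(a[e,1],a[e,3],1)
print("rail pitch deg",np.degrees(np.arctan(f[0])),"z(0)",f[1],"rail height above face (mm) front/back:")
# face plane from white pixels both sides
M=np.zeros(d.shape,bool);M[205:240,120:185]=1;M[205:235,390:420]=1;M&=(d>0);r=Q[M];k=np.ones(len(r),bool)
for i in range(5):
    A=np.c_[r[k][:,:2],np.ones(k.sum())];co=np.linalg.lstsq(A,r[k][:,2],rcond=None)[0];k=abs(r[:,2]-np.c_[r[:,:2],np.ones(len(r))]@co)<3
print("face pitch",np.degrees(np.arctan(co[:2])),k.mean())
for x in(33,0,-25):print(x,co[0]*x+co[1]*-25+co[2]-np.polyval(f,x))
for c in(180,290,400):print(c,[(v,*Q[v,c,[0,2]].round(1)) for v in range(180,222,3) if d[v,c]>0])
cv2.imwrite(f"pics/{sys.argv[1]}.png",im)
E
python3 chk.py w10
```

```text
t 19.4 pos [471.9  62.6   3. ] F [-9.6 -0.9 11.3]
rail pitch deg -9.61100012610517 z(0) -36.88030104040098 rail height above face (mm) front/back:
face pitch [-49.88957011   0.7347571 ] 0.6030389363722697
33 3.048299071914549
0 36.63453395044745
-25 62.07865128266933
180 [(180, np.float64(49.4), np.float64(-45.6)), (183, np.float64(48.3), np.float64(-45.6)), (186, np.float64(47.5), np.float64(-46.9)), (189, np.float64(46.5), np.float64(-46.8)), (192, np.float64(45.5), np.float64(-47.2)), (195, np.float64(44.4), np.float64(-47.0)), (198, np.float64(43.5), np.float64(-47.5)), (201, np.float64(42.7), np.float64(-48.7)), (204, np.float64(41.6), np.float64(-48.6)), (207, np.float64(40.6), np.float64(-48.8)), (210, np.float64(39.6), np.float64(-49.0)), (213, np.float64(33.9), np.float64(-33.2)), (216, np.float64(32.3), np.float64(-32.2)), (219, np.float64(31.3), np.float64(-32.9))]
290 [(180, np.float64(49.6), np.float64(-46.6)), (183, np.float64(48.3), np.float64(-45.8)), (186, np.float64(47.3), np.float64(-45.6)), (189, np.float64(46.2), np.float64(-45.5)), (192, np.float64(45.3), np.flo
[... 286 characters left out ...]
.float64(35.4), np.float64(-38.4)), (216, np.float64(34.2), np.float64(-38.1)), (219, np.float64(32.9), np.float64(-37.7))]
400 [(180, np.float64(49.6), np.float64(-46.7)), (183, np.float64(48.6), np.float64(-46.7)), (186, np.float64(47.5), np.float64(-46.3)), (189, np.float64(46.4), np.float64(-46.2)), (192, np.float64(45.5), np.float64(-47.0)), (198, np.float64(43.5), np.float64(-47.4)), (201, np.float64(42.6), np.float64(-48.2)), (204, np.float64(41.7), np.float64(-48.6)), (207, np.float64(40.5), np.float64(-48.4)), (210, np.float64(39.3), np.float64(-47.7)), (213, np.float64(33.9), np.float64(-33.3)), (216, np.float64(32.7), np.float64(-33.2)), (219, np.float64(31.5), np.float64(-33.3))]
```

The carrier is flat at a rail pitch of 9.6°, rail tops are about 9.5 mm above the face, and the lip-to-nose distance puts the nose at about 61. I ease the load towards 8 N normal.

Request:
step_arm:
  commands:
    - {"fingers": 0.1, "dx": -0.0015, "dy": 0, "dz": -0.0005, "roll": 0}
    - {"fingers": 0.1, "dx": -0.0015, "dy": 0, "dz": -0.0008, "roll": 0}
    - {"fingers": 0.1, "dx": -0.0015, "dy": 0, "dz": -0.0008, "roll": 0}
    - {"fingers": 0.1, "dx": -0.0015, "dy": 0, "dz": -0.0008, "roll": 0}

```text
time: 19.95
tool_pos: [0.4719, 0.0626, 0.0032]
tcp_rot: [3.139, 0.126, 0.001]
wrist_force: [-2.7, -0.9, 1.0]
width: 0.644
grip_force: 27.5
```

```bash
python3 - <<'E'
from h import *
f=[]
for i in range(6):
    S,D=read_camera("side");f.append(read_state()["wrist_force"])
n=np.mean(f,0);print(n,"normal",n@F0[:,2],"upslope",n@F0[:,0],read_state()["tool_pos"],read_state()["torque"])
cv2.imwrite("pics/s9.png",cv2.resize(S[145:215,225:325],(800,560),interpolation=cv2.INTER_CUBIC))
T,_=read_camera("top");t0=cv2.imread("pics/top0.png")
# held carrier shift: phase correlation on its visible rails
a=[cv2.cvtColor(x[212:248,152:184],cv2.COLOR_BGR2GRAY).astype(np.float32) for x in(t0,T)]
print("held shift px",cv2.phaseCorrelate(*a))
E
python3 chk.py w11 | head -3
```

```text
[-1.46790652 -0.82443954  0.80855863] normal 1.0618345096157271 upslope -1.3656591823602695 [0.47193626 0.06259328 0.00325483] [-0.14244229  0.07265602 -0.04102471]
held shift px ((-5.644834134190361, 0.7932124712417661), 0.3392014002634419)
t 20.3 pos [471.9  62.6   3.3] F [-2.3 -1.2  0.9]
rail pitch deg -9.506945428687457 z(0) -36.758123243901544 rail height above face (mm) front/back:
face pitch [-32.19509264   0.7258535 ] 0.6918696614995254
```

View pics/w11.png

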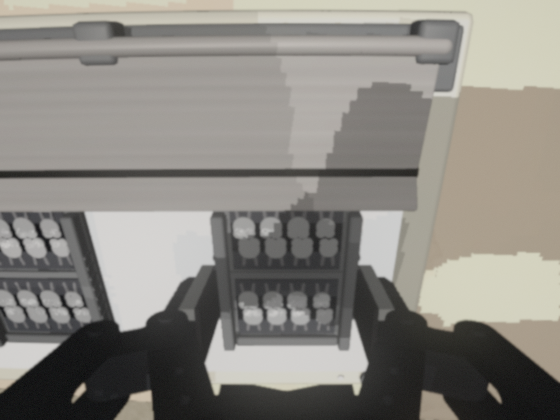

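The picture shows the carrier square under the lip at (213-360, 205-348), level with the held carrier's tail at row 343. The push is now only 1 N, so I increase it.

Request:
step_arm:
  commands:
    - {"fingers": 0.1, "dx": 0.0003, "dy": 0, "dz": 0.0005, "roll": 0}
    - {"fingers": 0.1, "dx": 0.0005, "dy": 0, "dz": 0.001, "roll": 0}
    - {"fingers": 0.1, "dx": 0.0005, "dy": 0, "dz": 0.001, "roll": 0}
    - {"fingers": 0.1, "dx": 0.0005, "dy": 0, "dz": 0.001, "roll": 0}

```text
time: 20.85
tool_pos: [0.4719, 0.0626, 0.003]
tcp_rot: [3.139, 0.126, -0.001]
wrist_force: [-5.4, -1.2, 8.9]
width: 0.649
grip_force: 28.3
```

```bash
cat > fm.py <<'E'
from h import *
f=[]
for i in range(8): read_camera("side");f.append(read_state()["wrist_force"])
n=np.mean(f,0);s=read_state();print(n,"normal",n@F0[:,2],"upslope",n@F0[:,0],s["tool_pos"],s["grip_force"],s["time"])
E
python3 fm.py
```

```text
[-4.58694975 -1.33064663  9.52144788] normal 10.189276592940287 upslope -2.954426110336793 [0.47192807 0.06259087 0.00301768] 28.32948110997677 21.25
```

Request:
step_arm:
  commands:
    - {"fingers": 0.1, "dx": 0, "dy": 0, "dz": -0.0002, "roll": 0}
    - {"fingers": 0.1, "dx": 0, "dy": 0, "dz": -0.0002, "roll": 0}
    - {"fingers": 0.1, "dx": 0, "dy": 0, "dz": -0.0002, "roll": 0}
    - {"fingers": 0.1, "dx": 0, "dy": 0, "dz": -0.0002, "roll": 0}

```text
time: 21.75
tool_pos: [0.4719, 0.0626, 0.003]
tcp_rot: [3.139, 0.126, -0.001]
wrist_force: [-4.2, -0.7, 7.0]
width: 0.642
grip_force: 28.1
```

```bash
python3 fm.py; python3 -c "
from workcell import *
print(finish_job())"
```

```text
[-4.51120915 -1.1056905   7.35650858] normal 8.040984908858368 upslope -3.2382470561601364 [0.4719063  0.06258132 0.00300726] 28.147910982370377 22.15
the job is handed in; nothing more can be done
None
```

The job is handed in, result not reported: the carrier is tucked under the clip against the stop, square and flat, still gripped (28 N) and pressed on the panel at about 8 N; my top-view check that the held carrier stayed put was inconclusive (gripper in the way).

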